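# Unbolt the cutting-wire safe

## Task

Unlock the grey safe for the cutting wires: press the orange spring catch bar down with one fingertip and, keeping it down all the way, push the black knob of the bolt with the other fingertip until the bolt is fully drawn out of its keeper. Then let the catch bar spring up again, so that it locks the bolt in the drawn position, and move clear. Only push, do not grasp anything, and leave the things beside the safe where they are.

Things in the scene. Friction and masses are not known exactly. Their poses are not given: they have to be found in the camera images.
- wire_safe: fixed low grey box with aluminium top, 130 (its x) x 230 (y) x 50 mm; origin at centre of underside, z up. On top, both along its y: orange catch bar in front (x = -32 mm) and bolt behind (axis x = +30 mm), 62 mm apart, one under each finger of an opened gripper. Bolt's staples rise 15 mm above the top, its toothed strip (x = 8 to 24 mm) 17 mm. Keeper: the staple at y = -94 mm. Lid stays shut.
- catch_top (a point): middle of the top face of the orange catch bar, 20 mm wide (box x), 122 mm long (box y, from -70 to +52 mm in the box frame); its top is 30 mm above the box's top when up, 22 mm when fully pressed. A fingertip can slide along it while holding it down.
- catch (a joint): how far the catch bar is pressed straight down, 0 (up) to 0.008 m (fully down). Spring: about 2.4 N at the start, 5.6 N fully down. Its tongue stands between the bolt's teeth (12.5 mm apart) and blocks the bolt unless pressed more than about 0.005; at the bolt's drawn position it springs up again.
- knob_top (a point): centre of the top of the black bolt knob, an upright block 22 mm across (box x), 14 mm thick (box y), its top 51 mm and lower edge 21 mm above the box's top (12 mm square stem below). It moves with the bolt: y = -18 mm locked, +32 mm drawn, in the box frame. Push it on its -y side.
- bolt (a joint): travel of the bolt along the box's +y (to the left as the robot sees it), 0 (locked, rod in the keeper) to 0.050 m (fully drawn, against its stop). Stays where it is left; friction about 1.5 N.
- timer: bystander: kitchen timer with a red top, 62 mm across, 48 mm high, loose, near one end of the safe; origin at the centre of its underside
- cup: bystander: empty light grey cup, 66 mm across, 33 mm high, loose, near one end of the safe; origin at the centre of its underside
- bark: bystander: brown piece of chocolate bark, 52x48x12 mm, loose, near the left end of the safe; origin at the centre of its underside

How it is judged:
By the outcome, as a careful person would: the job done as asked, in the order asked, and still so for the second after the job is handed in, with the robot touching nothing.
It also fails if it takes over 48 s, if anything falls off the work surface, if the arm or the gripper's body presses on something with over 40 N, if the wrist force passes 120 N, or if a joint passes its speed limit or range.

## Robot

A 6-joint arm with a two-finger parallel gripper is mounted at the origin on a cart in front of the work surface, level with it; the furniture and walls round the work are solid. World frame = base frame: x ahead of the robot, y to its left, z up, the work surface at z = 0. Lengths are in m, angles in rad, forces in N, time in s.
With the tool pointing down it reaches from about 0.35 to 0.85 m from the base axis. Payload 8.1 kg.
Tool frame: the origin (TCP) lies midway between the tips of the shut fingers; the grasp point (between the pads) lies 19 mm behind it; x points along the fingers, y is the direction in which the jaws open and shut, and the axes are right-handed (so a half turn about x gives the same grasp; the last joint's range is limited). The gripper opens to 93 mm and grips with 3 to 60 N. Pads are 15 mm wide; open, the fingers measure 128 mm over their backs; the gripper's body (75 mm by 188 mm) begins 65 mm behind the grasp point.
Start: joints at [1.211, 0.13, 1.488, -0, 1.523, -0.085], TCP at [0.163, 0.577, 0.219] pointing down, gripper open.
Joint ranges: [-2.96, 2.96], [-0.89, 2.26], [0.02, 2.5], [-1.34, 4.48], [0, 2.73], [-2.66, 2.66]. Speed limits (rad/s): [2.39, 2.39, 2.79, 3.14, 3.14, 3.14].

## Interface

Orientations are given as a 3x3 rotation matrix whose columns are the frame's x, y, z axes.
In Python, from bench import arm, vision gives the robot as it stands.
- The arm moves only by the tool arm_command, never from a script. Its argument "moves" is text: rows parted by semicolons, each of 7 numbers parted by spaces: the finger opening in m, from 0 to 0.093, then the shift along the tool's x, y, z in m, then the turn, a rotation vector about the tool's x, y, z in rad. A call has 1 to 10 rows; each row is the pose to reach, as a shift and turn from the pose commanded when the call began, along the tool's axes at that moment; what a row does not reach only later rows make up. A row lasts 1/12 s, in which the tool goes at most 41.7 mm and 7.16 degrees, less where a joint would pass 70% of its speed; a pose out of reach is approached as far as the arm can. A call with a gripper value outside its range is refused whole. The fingers move at their own pace and stop on an object; "grip_force" is the grip in N (left out, the last holds). Time passes only in rows, so rows that repeat a pose let the fingers close. It gives the time, the measured TCP pose, the force and the opening at its end, in the units of the state.
- arm.observe(): the state, without advancing time (a new reading comes with each control period).
- vision.capture(name): name is "scene" or "top" or "wrist"; returns the picture (400x640x3 uint8, red, green, blue); there is no depth.
- vision.camera_info(name): a dict with "intrinsics" (3x3 intrinsics, pixels), "R" (3x3) and "t" (3): a world point X has camera coordinates R X + t; the wrist camera has in their place "tool_from_camera" (4x4, takes a point from camera to tool coordinates, whose origin is the TCP and whose axes are the tool frame's). Camera axes: x right, y down, z forward; pixel columns grow to the right and rows downward; lengths in m; the calibration is good to about 2 mm. A picture is of the moment at which its call begins: read the wrist's pose just before it. camera_info takes no time and is no camera call.
- arm.job_done(): hands the job in, once; it reports no verdict.
The state is a dict: "t": time; "qpos": joint angles; "qvel": joint speeds; "effort": joint torques, N m; "position": TCP position; "ee_rot": TCP orientation; "contact_force": force on the tool from outside, world axes, zero at the start; "wrist_torque": the same for the moment, N m; "grip_width": finger opening in m.
Only numpy, scipy, OpenCV 4.12 (cv2) and the standard library are available. Lean on these libraries where they do the work, as an engineer would, in place of code of your own. Each camera call takes 0.05 s, during which the arm holds its last target.

## Working session

There is one attempt and no reset: what is moved stays moved. The work goes in short steps, Python scripts to look and compute and a tool call to move; the robot and the scene stay as the last step left them, time stands still between calls to the robot, and variables do not carry over. Pictures are saved under pics/ and viewed, and the job is handed in when it is done.

Besides the shell and the picture viewer there is one more tool, called after ">>>" as name(argument=value, ...) on one line, values as JSON. arm_command: Moves the arm, as the interface text tells. Its arguments: {"type":"object","properties":{"moves":{"type":"string"},"grip_force":{"type":"number"}},"required":["moves"]}

```bash
mkdir -p pics; python3 - <<'E'
from bench import arm, vision
import cv2, numpy as np
np.set_printoptions(precision=4,suppress=True)
s=arm.observe(); print(s)
for n in ["scene","top","wrist"]:
    im=vision.capture(n); cv2.imwrite(f"pics/{n}0.png",im[:,:,::-1]); print(n,vision.camera_info(n))
E
```

```text
{'t': 0.0, 'qpos': array([ 1.2106,  0.1312,  1.4893, -0.    ,  1.523 , -0.0854]), 'qvel': array([ 0.0008, -0.001 ,  0.0004, -0.0022, -0.003 , -0.0004]), 'effort': array([  0.0018, -55.9865, -49.1747,   0.0768,   0.0361,  -0.0002]), 'position': array([0.1626, 0.5769, 0.2176]), 'ee_rot': array([[-0.0006,  0.2714,  0.9625],
       [-0.0018,  0.9625, -0.2714],
       [-1.    , -0.0019, -0.0001]]), 'contact_force': array([ 0.3873, -0.0494,  0.008 ]), 'wrist_torque': array([-0.0224, -0.0239, -0.0131]), 'grip_width': 0.09275436469946718}
scene {'intrinsics': array([[393.7346,   0.    , 317.6782],
       [  0.    , 393.7346, 199.4198],
       [  0.    ,   0.    ,   1.    ]]), 'R': array([[ 0.6816, -0.7314, -0.0209],
       [-0.4918, -0.4369, -0.7532],
       [ 0.5417,  0.5237, -0.6575]]), 't': array([-0.3051,  0.3241,  0.6406])}
top {'intrinsics': array([[454.722 ,   0.    , 321.7371],
       [  0.    , 454.722 , 204.6156],
       [  0.    ,   0.    ,   1.    ]]), 'R': array([[ 0.0208, -0.9997, -0.0141],
       [-0.9984, -0.02  , -0.0529],
       [ 0.0526,  0.0152, -0.9985]]), 't': array([-0.0026,  0.4756,  1.1943])}
wrist {'intrinsics': array([[291.8155,   0.    , 315.6915],
       [  0.    , 291.8155, 199.7504],
       [  0.    ,   0.    ,   1.    ]]), 'tool_from_camera': array([[ 0.0003, -0.2773,  0.9608, -0.1654],
       [ 1.    , -0.0002, -0.0003,  0.0018],
       [ 0.0003,  0.9608,  0.2773, -0.0779],
       [ 0.    ,  0.    ,  0.    ,  1.    ]])}
```

View pics/scene0.png

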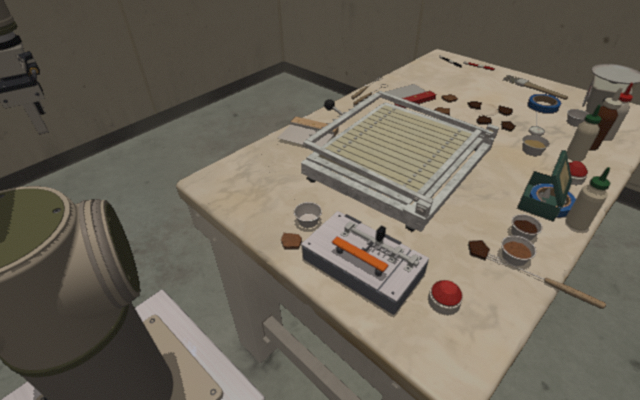

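View pics/top0.png

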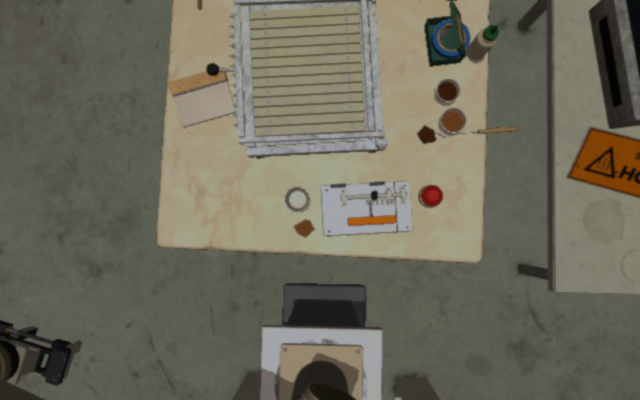

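The top view shows the safe at about (366,208), the orange bar at (372,220) and the knob at (374,196). The timer is at (431,196), the cup at (298,199) and the bark at (304,228). Next I'll zoom in to get exact corners.

```bash
python3 - <<'E'
import cv2
a=cv2.imread("pics/top0.png")[170:250,280:460]; cv2.imwrite("pics/topz.png",cv2.resize(a,None,fx=4.4,fy=4.4,interpolation=cv2.INTER_CUBIC))
a=cv2.imread("pics/scene0.png")[200:320,270:470]; cv2.imwrite("pics/scz.png",cv2.resize(a,None,fx=4,fy=4,interpolation=cv2.INTER_CUBIC))
E
```

```text
(no output)
```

View pics/topz.png

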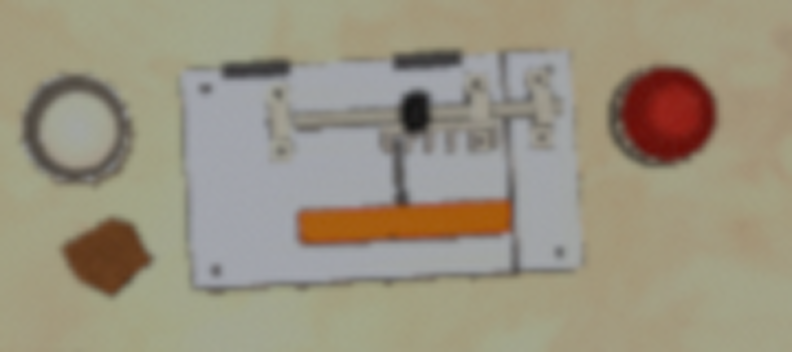

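View pics/scz.png

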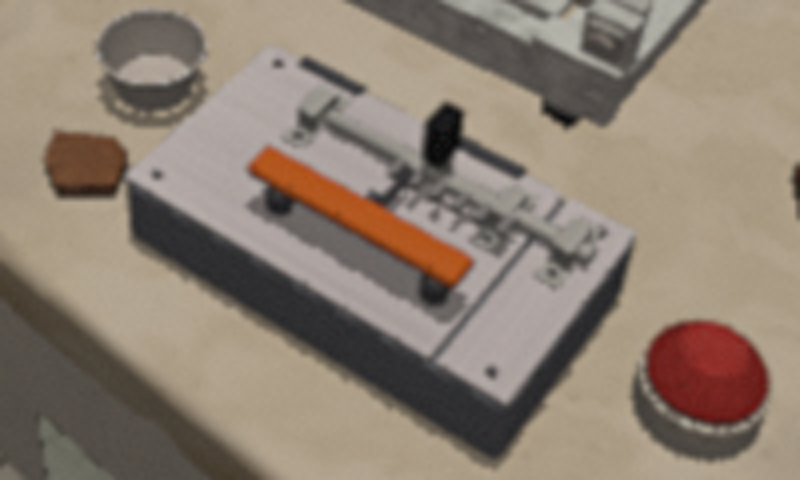

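```bash
cat > h.py <<'E'
import numpy as np, cv2
from bench import arm, vision
from scipy.optimize import least_squares
np.set_printoptions(precision=4,suppress=True)
def proj(c,X):
    i=vision.camera_info(c); p=np.asarray(X)@i["R"].T+i["t"]; p=p@i["intrinsics"].T; return p[:,:2]/p[:,2:]
def W(p,X):
    c,s=np.cos(p[2]),np.sin(p[2]); X=np.asarray(X,float); return X@np.array([[c,-s,0],[s,c,0],[0,0,1]]).T+[p[0],p[1],0]
E
python3 - <<'E'
from h import *
B=[[.065,.115,.05],[.065,-.115,.05],[-.065,-.115,.05],[-.065,.115,.05],[-.022,.052,.08],[-.022,-.07,.08],[-.042,-.07,.08],[-.042,.052,.08],[.03,-.018,.101]]
T=np.array([[183,68],[572,50],[581,268],[192,288],[299,212],[511,202],[511,231],[303,243],[415,108]])/4.4+[280,170]
S=np.array([[270,45],[633,238],[507,405],[128,180],[265,148],[472,262],[460,285],[250,165],[448,110]])/4+[270,200]
def rt(p): return (proj("top",W(p,B))-T)
def rs(p): return (proj("scene",W(p,B))-S)
for f in [lambda p:rt(p).ravel(),lambda p:rs(p).ravel(),lambda p:np.r_[rt(p).ravel(),rs(p).ravel()]]:
    r=least_squares(f,[.5,-.1,0],loss='soft_l1'); print(r.x,r.cost)
p=r.x; print(rt(p)); print(rs(p))
print(W(p,[[-.001,-.037,.1]]))
E
```

```text
[ 0.4665 -0.1092  0.0692] 2.885840090477485
[ 0.4672 -0.1119  0.0738] 7.945392575448601
[ 0.4669 -0.1106  0.072 ] 12.768547960090288
[[-0.3189 -0.1979]
 [ 0.5754 -0.7922]
 [ 1.6669  0.2291]
 [ 0.2319  0.2835]
 [ 0.0823 -0.7636]
 [ 0.7256 -1.0115]
 [ 1.2073  0.403 ]
 [-0.3918  0.189 ]
 [ 1.3977  0.0641]]
[[-0.3724 -0.7689]
 [ 1.4753 -1.2555]
 [-0.4033  0.8761]
 [-2.2074 -0.9531]
 [ 0.2908 -1.3433]
 [ 0.8295 -0.8321]
 [-1.8493  0.1287]
 [-1.9819  0.1849]
 [-1.1605  1.4149]]
[[ 0.4686 -0.1476  0.1   ]]
```

>>> arm_command(moves="0.045 0 -0.108 0.164 0.3 0 0;0.045 0 -0.108 0.164 0.3 0 0;0.045 0 -0.108 0.164 0.3 0 0;0.045 0 -0.108 0.164 0.3 0 0;0.045 0 -0.108 0.164 0.3 0 0;0.045 0 -0.216 0.328 0.6 0 0;0.045 0 -0.216 0.328 0.6 0 0;0.045 0 -0.216 0.328 0.6 0 0;0.045 0 -0.216 0.328 0.6 0 0;0.045 0 -0.216 0.328 0.6 0 0")

```text
t: 0.98
position: [0.4214, 0.2778, 0.2185]
ee_rot: [[0.0, 0.768, 0.64], [-0.001, 0.64, -0.768], [-1.0, -0.0, 0.001]]
contact_force: [0.6, 0.6, -0.1]
grip_width: 0.0449
```

```bash
cat >> h.py <<'E'
def go(tgt,yaw):
    s=arm.observe(); R=s["ee_rot"]; y=np.arctan2(R[1,1],R[0,1])
    print("t",s["t"],"pos",s["position"],"yaw",y,"F",s["contact_force"],"w",s["grip_width"])
    from scipy.spatial.transform import Rotation as Ro
    Rt=np.array([[0,np.cos(yaw),np.sin(yaw)],[0,np.sin(yaw),-np.cos(yaw)],[-1,0,0]])
    print("shift",R.T@(np.array(tgt)-s["position"]),"turn",Ro.from_matrix(R.T@Rt).as_rotvec())
E
python3 -c "
from h import *
go([.4686,-.1476,.218],.072)"
```

```text
t 0.9833 pos [0.4214 0.2778 0.2185] yaw 0.6943855946732129 F [ 0.585   0.5815 -0.0604] w 0.044879777457033615
shift [ 0.0009 -0.236   0.3571] turn [ 0.6224  0.0008 -0.0001]
```

>>> arm_command(moves="0.045 0 -0.118 0.178 0.31 0 0;0.045 0 -0.118 0.178 0.31 0 0;0.045 0 -0.118 0.178 0.31 0 0;0.045 0 -0.118 0.178 0.31 0 0;0.045 0 -0.118 0.178 0.31 0 0;0.045 0 -0.236 0.357 0.622 0 0;0.045 0 -0.236 0.357 0.622 0 0;0.045 0 -0.236 0.357 0.622 0 0;0.045 0 -0.236 0.357 0.622 0 0;0.045 0 -0.236 0.357 0.622 0 0")

```text
t: 1.82
position: [0.466, -0.1356, 0.2186]
ee_rot: [[0.0, 0.997, 0.073], [0.0, 0.073, -0.997], [-1.0, 0.0, 0.0]]
contact_force: [1.3, 1.1, 0.6]
grip_width: 0.045
```

>>> arm_command(moves="0.045 0 0 0.006 0 0 0;0.045 0 0 0.006 0 0 0;0.045 0 0 0.006 0 0 0")

```text
t: 2.07
position: [0.4665, -0.1393, 0.2182]
ee_rot: [[-0.001, 0.997, 0.072], [0.001, 0.072, -0.997], [-1.0, -0.001, -0.001]]
contact_force: [0.2, -0.6, 0.7]
grip_width: 0.0453
```

```bash
python3 -c "
from h import *
go([.4686,-.1476,.218],.072)
im=vision.capture('wrist'); cv2.imwrite('pics/w1.png',im[:,:,::-1])
"
```

```text
t 2.0667 pos [ 0.4665 -0.1393  0.2182] yaw 0.07244988697498726 F [ 0.2173 -0.6247  0.7338] w 0.04527382130319458
shift [0.0002 0.0015 0.0084] turn [ 0.0004 -0.001   0.0008]
```

View pics/w1.png

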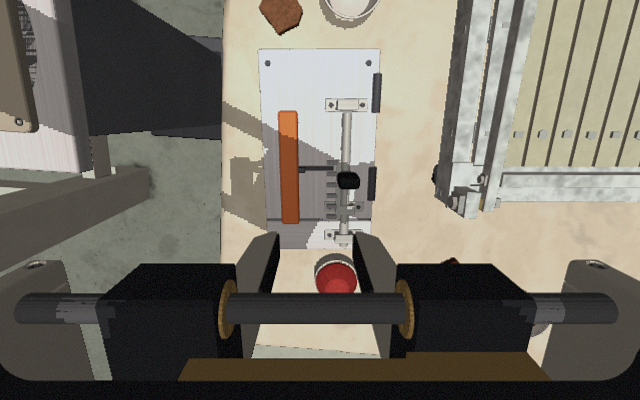

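```bash
python3 - <<'E'
import cv2
a=cv2.imread("pics/w1.png")[40:260,230:410]; cv2.imwrite("pics/w1z.png",cv2.resize(a[:,:],None,fx=4,fy=2.7,interpolation=cv2.INTER_CUBIC))
E
```

```text
(no output)
```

View pics/w1z.png

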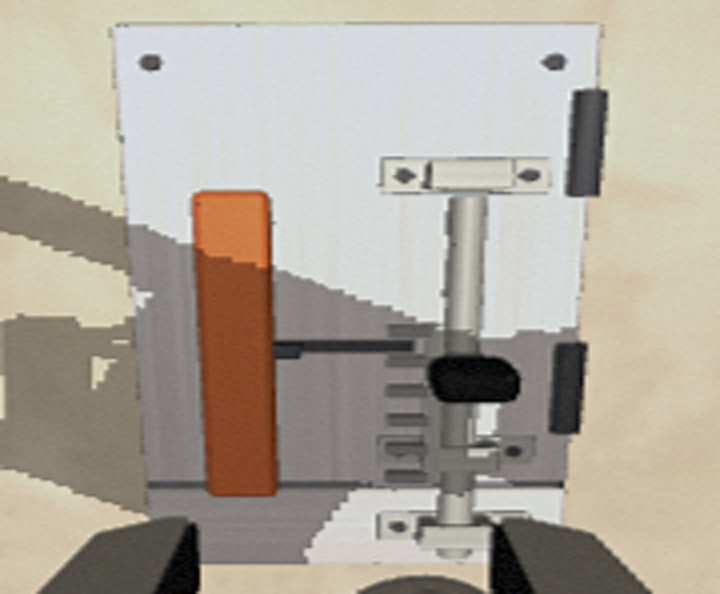

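```bash
python3 - <<'E'
from h import *
from scipy.optimize import least_squares
s=arm.observe(); info=vision.camera_info("wrist"); M=info["tool_from_camera"];K=info["intrinsics"]
def pw(X):
    t=(np.asarray(X)-s["position"])@s["ee_rot"]; c=(t-M[:3,3])@M[:3,:3]; q=c@K.T; return q[:,:2]/q[:,2:]
B=[[-.065,.115,.05],[.065,.115,.05],[-.042,.052,.08],[-.022,.052,.08],[-.022,-.07,.08],[-.042,-.07,.08],[-.02,-.115,.05]]
P=(np.array([[114,25],[600,25],[192,192],[270,192],[276,496],[208,496],[300,563]])+.5)/[4,2.7]-.5+[230,40]
def f(p):
    r=pw(W(p,B))-P; r[-1,0]=0; return r.ravel()
r=least_squares(f,[.467,-.11,.07],loss='soft_l1'); print(r.x,r.cost); print(f(r.x).reshape(-1,2))
def f4(p):
    r=pw(W(p,B)+[0,0,p[3]])-P; r[-1,0]=0; return r.ravel()
r4=least_squares(f4,[.467,-.11,.07,0]); print(r4.x)
p=r.x
print("knob top corners",(pw(W(p,[[.019,-.011,.101],[.041,-.011,.101],[.041,-.025,.101],[.019,-.025,.101]]))-[230,40])*[4,2.7])
# finger tips in view
for y in(-.04,-.0225,.0225,.04):
  q=((np.array([0,y,0.0])-M[:3,3])@M[:3,:3])@K.T; print(y,q[:2]/q[2])
E
```

```text
[ 0.4676 -0.1067  0.0696] 8.204865721054034
[[-1.2395 -1.6201]
 [ 2.8625 -1.0615]
 [-0.2321 -0.2205]
 [ 0.3512 -0.1333]
 [ 0.29    2.0112]
 [-0.703   1.9366]
 [ 0.      2.1921]]
[ 0.4671 -0.1068  0.0726 -0.0071]
knob top corners [[434.3248 370.5672]
 [523.5155 370.8217]
 [520.8826 407.9531]
 [432.876  407.7034]]
-0.04 [251.4289 248.2466]
-0.0225 [279.6667 248.2419]
0.0225 [352.2845 248.2298]
0.04 [380.5272 248.2251]
```

```bash
python3 -c "
from h import *
p=[.467,-.1085,.071]
go(W(p,[[-.001,-.044,.09]])[0],.071)
"
```

```text
t 2.1167 pos [ 0.4666 -0.1385  0.2184] yaw 0.07406054404901471 F [-0.2675  0.101   0.7653] w 0.0450959309222638
shift [0.1283 0.0015 0.0142] turn [ 0.0031 -0.0009  0.0005]
```

>>> arm_command(moves="0.045 0.03 0.0015 0.014 0 0 0;0.045 0.06 0.0015 0.014 0 0 0;0.045 0.09 0.0015 0.014 0 0 0;0.045 0.11 0.0015 0.014 0 0 0;0.045 0.12 0.0015 0.014 0 0 0;0.045 0.12 0.0015 0.014 0 0 0;0.045 0.12 0.0015 0.014 0 0 0;0.045 0.12 0.0015 0.014 0 0 0")

```text
t: 2.78
position: [0.4707, -0.1532, 0.1006]
ee_rot: [[0.003, 0.997, 0.075], [-0.001, 0.075, -0.997], [-1.0, 0.002, 0.001]]
contact_force: [0.5, 0.0, -1.0]
grip_width: 0.0452
```

```bash
python3 -c "
from h import *
p=[.467,-.1085,.071]
go(W(p,[[-.001,-.044,.08]])[0],.071)
im=vision.capture('wrist'); cv2.imwrite('pics/w2.png',im[:,:,::-1])
im=vision.capture('scene'); cv2.imwrite('pics/s2.png',cv2.resize(im[200:320,270:470],None,fx=4,fy=4,interpolation=cv2.INTER_CUBIC)[:,:,::-1])
"
```

```text
t 2.7833 pos [ 0.4707 -0.1532  0.1006] yaw 0.07505187355454804 F [ 0.5221  0.0055 -0.9879] w 0.045224724718816375
shift [ 0.0205 -0.0015 -0.0008] turn [ 0.0041  0.0012 -0.0025]
```

View pics/w2.png

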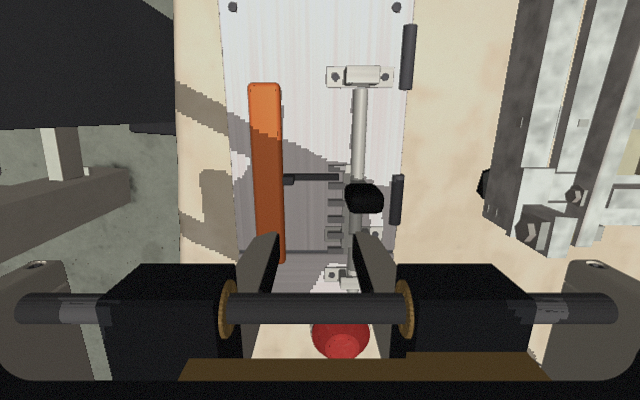

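View pics/s2.png

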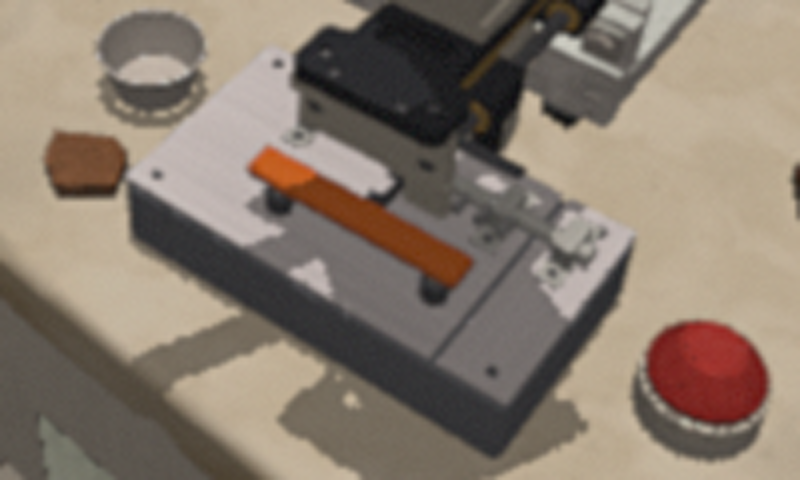

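>>> arm_command(moves="0.045 0.006 -0.001 0 0 0 0;0.045 0.012 -0.001 0 0 0 0;0.045 0.018 -0.001 0 0 0 0;0.045 0.018 -0.001 0 0 0 0;0.045 0.018 -0.001 0 0 0 0")

```text
t: 3.3
position: [0.4678, -0.1532, 0.0801]
ee_rot: [[-0.001, 0.997, 0.074], [0.001, 0.074, -0.997], [-1.0, -0.001, -0.001]]
contact_force: [-1.2, 1.0, 1.9]
grip_width: 0.0451
```

>>> arm_command(moves="0.045 0.002 0 0 0 0 0;0.045 0.004 0 0 0 0 0;0.045 0.004 0 0 0 0 0;0.045 0.004 0 0 0 0 0")

```text
t: 3.63
position: [0.4683, -0.1534, 0.0767]
ee_rot: [[-0.0, 0.997, 0.074], [-0.0, 0.074, -0.997], [-1.0, -0.0, 0.0]]
contact_force: [-1.0, 0.3, 4.5]
grip_width: 0.0448
```

>>> arm_command(moves="0.045 0.0015 0 0 0 0 0;0.045 0.003 0 0 0 0 0;0.045 0.003 0 0 0 0 0;0.045 0.003 0 0 0 0 0")

```text
t: 3.97
position: [0.4684, -0.1534, 0.0737]
ee_rot: [[0.0, 0.997, 0.074], [-0.0, 0.074, -0.997], [-1.0, 0.0, 0.0]]
contact_force: [-1.2, 0.9, 3.3]
grip_width: 0.0448
```

>>> arm_command(moves="0.045 0.001 0 0 0 0 0;0.045 0.001 0 0 0 0 0;0.045 0.001 0 0 0 0 0")

```text
t: 4.22
position: [0.4685, -0.1534, 0.0727]
ee_rot: [[0.0, 0.997, 0.074], [-0.0, 0.074, -0.997], [-1.0, 0.0, 0.0]]
contact_force: [-1.6, -0.0, 4.6]
grip_width: 0.0449
```

```bash
python3 -c "
from h import *
go([.4686,-.1476,.218],.072)
im=vision.capture('wrist'); cv2.imwrite('pics/w3.png',im[:,:,::-1])
im=vision.capture('scene'); cv2.imwrite('pics/s3.png',cv2.resize(im[200:320,270:470],None,fx=4,fy=4,interpolation=cv2.INTER_CUBIC)[:,:,::-1])
"
```

```text
t 4.2167 pos [ 0.4685 -0.1534  0.0727] yaw 0.07405312789492607 F [-1.6482 -0.011   4.6055] w 0.04492516924555552
shift [-0.1453  0.0006 -0.0058] turn [ 0.0021  0.0002 -0.0002]
```

View pics/w3.png

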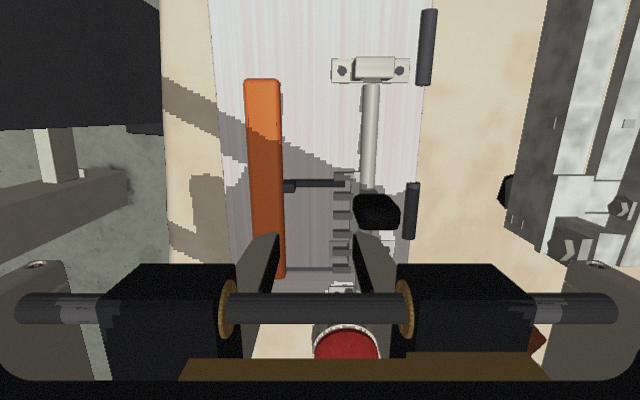

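View pics/s3.png

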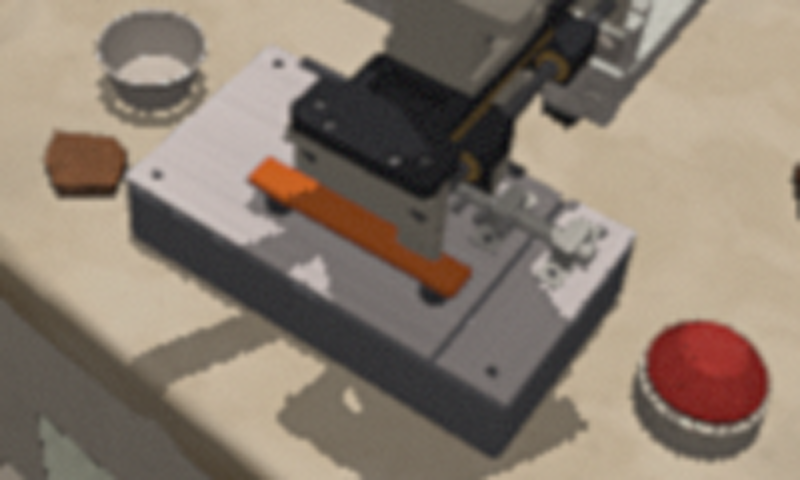

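>>> arm_command(moves="0.045 0.001 0 0 0 0 0;0.045 0.001 0 0 0 0 0;0.045 0.001 0 0 0 0 0")

```text
t: 4.57
position: [0.4685, -0.1534, 0.0721]
ee_rot: [[0.0, 0.997, 0.074], [-0.0, 0.074, -0.997], [-1.0, 0.0, 0.0]]
contact_force: [-2.7, 0.7, 8.5]
grip_width: 0.045
```

>>> arm_command(moves="0.045 0 0 -0.003 0 0 0;0.045 0 0 -0.006 0 0 0;0.045 0 0 -0.009 0 0 0;0.045 0 0 -0.012 0 0 0;0.045 0 0 -0.015 0 0 0;0.045 0 0 -0.018 0 0 0;0.045 0 0 -0.021 0 0 0;0.045 0 0 -0.024 0 0 0;0.045 0 0 -0.024 0 0 0")

```text
t: 5.32
position: [0.4674, -0.1298, 0.0723]
ee_rot: [[0.002, 0.997, 0.074], [-0.001, 0.074, -0.997], [-1.0, 0.002, 0.002]]
contact_force: [1.8, -2.8, 5.8]
grip_width: 0.0449
```

```bash
python3 -c "
from h import *
go([.4686,-.1476,.218],.072)
im=vision.capture('wrist'); cv2.imwrite('pics/w4.png',im[:,:,::-1])
"
```

```text
t 5.3167 pos [ 0.4674 -0.1298  0.0723] yaw 0.07415248183863331 F [ 1.7623 -2.804   5.7934] w 0.044918788934758584
shift [-0.1457  0.0001  0.0181] turn [ 0.0022  0.0015 -0.0018]
```

View pics/w4.png

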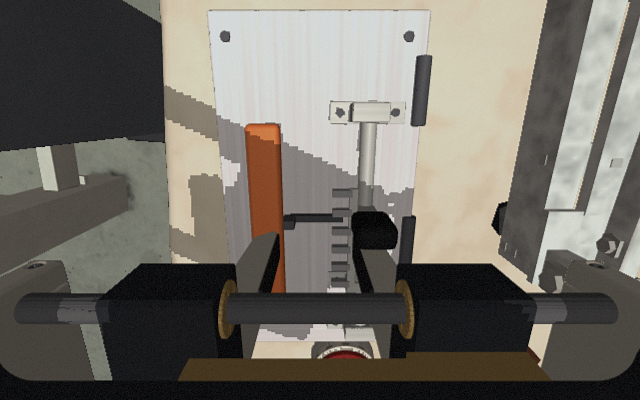

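The knob is moving with the finger and the bar is still down at z = 0.072. I'll keep pushing.

>>> arm_command(moves="0.045 0.0003 0 -0.003 0 0 0;0.045 0.0005 0 -0.006 0 0 0;0.045 0.0005 0 -0.009 0 0 0;0.045 0.0005 0 -0.012 0 0 0;0.045 0.0005 0 -0.015 0 0 0;0.045 0.0005 0 -0.018 0 0 0;0.045 0.0005 0 -0.021 0 0 0;0.045 0.0005 0 -0.024 0 0 0;0.045 0.0005 0 -0.027 0 0 0;0.045 0.0005 0 -0.030 0 0 0")

```text
t: 6.2
position: [0.4654, -0.1008, 0.0722]
ee_rot: [[0.002, 0.997, 0.074], [-0.003, 0.074, -0.997], [-1.0, 0.002, 0.003]]
contact_force: [0.6, -6.8, 8.4]
grip_width: 0.0452
```

>>> arm_command(moves="0.045 0 0 -0.002 0 0 0;0.045 0 0 -0.004 0 0 0;0.045 0 0 -0.004 0 0 0")

```text
t: 6.45
position: [0.4651, -0.0964, 0.0722]
ee_rot: [[0.002, 0.997, 0.074], [-0.002, 0.074, -0.997], [-1.0, 0.002, 0.002]]
contact_force: [0.1, -4.8, 7.3]
grip_width: 0.045
```

```bash
python3 -c "
from h import *
go([.4686,-.1476,.218],.072)
im=vision.capture('wrist'); cv2.imwrite('pics/w5.png',im[:,:,::-1])
"
```

```text
t 6.45 pos [ 0.4651 -0.0964  0.0722] yaw 0.07418830835264116 F [ 0.104  -4.7673  7.2775] w 0.04498925467940338
shift [-0.1457  0.      0.0516] turn [ 0.0022  0.0024 -0.0022]
```

View pics/w5.png

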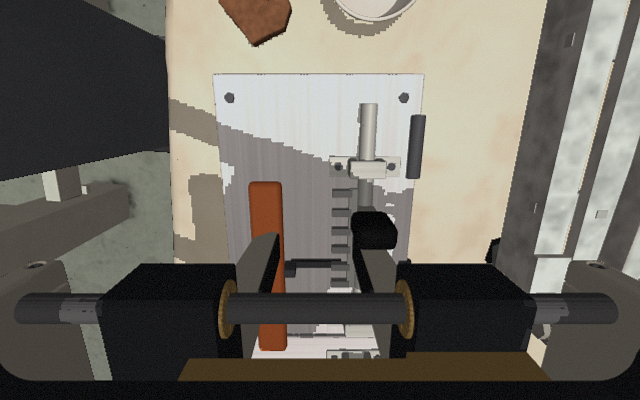

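>>> arm_command(moves="0.045 0 0 -0.002 0 0 0;0.045 0 0 -0.004 0 0 0;0.045 0 0 -0.004 0 0 0")

```text
t: 6.75
position: [0.4649, -0.0928, 0.0722]
ee_rot: [[0.002, 0.997, 0.074], [-0.003, 0.074, -0.997], [-1.0, 0.002, 0.003]]
contact_force: [-0.4, -7.9, 7.8]
grip_width: 0.0448
```

>>> arm_command(moves="0.045 0 0 -0.001 0 0 0;0.045 0 0 -0.002 0 0 0;0.045 0 0 -0.002 0 0 0")

```text
t: 7.0
position: [0.4648, -0.0927, 0.0722]
ee_rot: [[0.003, 0.997, 0.073], [-0.006, 0.073, -0.997], [-1.0, 0.002, 0.006]]
contact_force: [0.5, -15.5, 4.4]
grip_width: 0.0451
```

>>> arm_command(moves="0.045 0 0 -0.001 0 0 0;0.045 0 0 -0.002 0 0 0;0.045 0 0 -0.002 0 0 0")

```text
t: 7.25
position: [0.4648, -0.0925, 0.0723]
ee_rot: [[0.003, 0.997, 0.072], [-0.009, 0.072, -0.997], [-1.0, 0.003, 0.009]]
contact_force: [1.5, -25.4, 2.5]
grip_width: 0.0451
```

It has hit a hard stop at y = -0.0926, against a predicted -0.091. I'll look to confirm, then ease the force.

>>> arm_command(moves="0.045 0 0 0.002 0 0 0;0.045 0 0 0.003 0 0 0;0.045 0 0 0.003 0 0 0")

```text
t: 7.5
position: [0.4649, -0.0927, 0.0722]
ee_rot: [[0.003, 0.997, 0.072], [-0.003, 0.072, -0.997], [-1.0, 0.002, 0.003]]
contact_force: [1.2, -10.3, 7.9]
grip_width: 0.0449
```

```bash
python3 -c "
from h import *
go([.4686,-.1476,.218],.072)
im=vision.capture('wrist'); cv2.imwrite('pics/w6.png',im[:,:,::-1])
im=vision.capture('top'); cv2.imwrite('pics/t6.png',cv2.resize(im[170:250,280:460],None,fx=4.4,fy=4.4,interpolation=cv2.INTER_CUBIC)[:,:,::-1])
"
```

```text
t 7.5 pos [ 0.4649 -0.0927  0.0722] yaw 0.07254465549612452 F [  1.179  -10.2676   7.8988] w 0.04489470278479107
shift [-0.1456  0.0001  0.0556] turn [ 0.0005  0.0035 -0.0024]
```

View pics/w6.png

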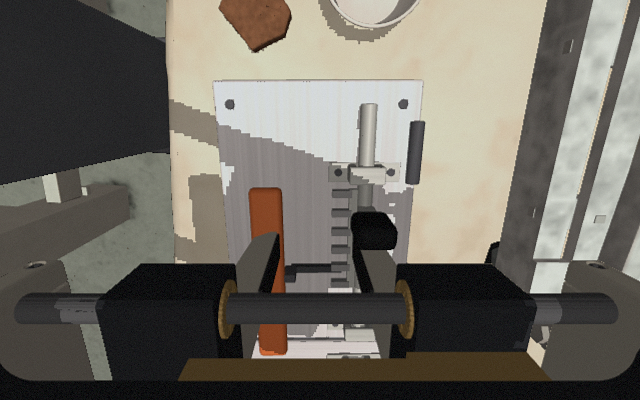

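View pics/t6.png

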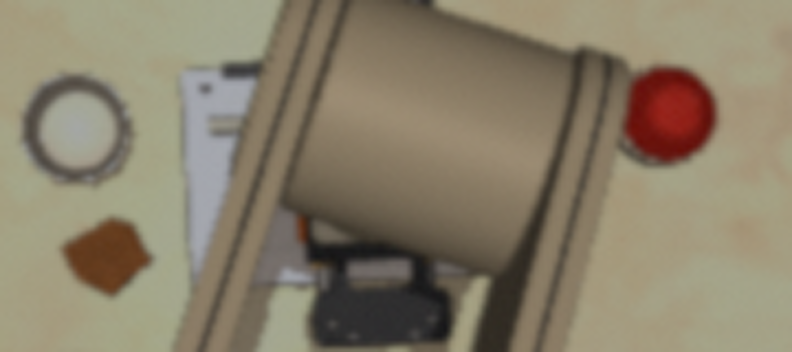

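>>> arm_command(moves="0.045 0 0 0.001 0 0 0;0.045 -0.002 0 0.001 0 0 0;0.045 -0.004 0 0.001 0 0 0;0.045 -0.006 0 0.001 0 0 0;0.045 -0.009 0 0.001 0 0 0;0.045 -0.012 0 0.001 0 0 0;0.045 -0.015 0 0.002 0 0 0;0.045 -0.015 0 0.003 0 0 0;0.045 -0.015 0 0.004 0 0 0;0.045 -0.015 0 0.004 0 0 0")

```text
t: 8.43
position: [0.4637, -0.0942, 0.0857]
ee_rot: [[-0.001, 0.997, 0.074], [0.001, 0.074, -0.997], [-1.0, -0.001, -0.001]]
contact_force: [-0.7, 0.3, -0.2]
grip_width: 0.0449
```

```bash
python3 -c "
from h import *
go([.4686,-.1476,.218],.072)
im=vision.capture('wrist'); cv2.imwrite('pics/w7.png',im[:,:,::-1])
im=vision.capture('scene'); cv2.imwrite('pics/s7.png',cv2.resize(im[200:320,270:470],None,fx=4,fy=4,interpolation=cv2.INTER_CUBIC)[:,:,::-1])
"
```

```text
t 8.4333 pos [ 0.4637 -0.0942  0.0857] yaw 0.07407128145541093 F [-0.7222  0.2996 -0.1869] w 0.044933343550426816
shift [-0.1324  0.0008  0.0535] turn [ 0.0021 -0.0007  0.0005]
```

View pics/w7.png

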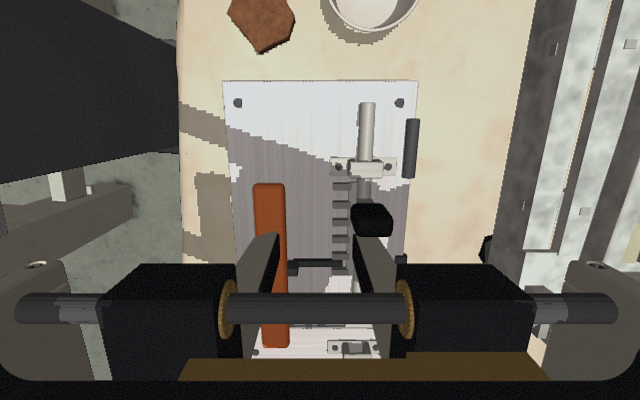

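View pics/s7.png

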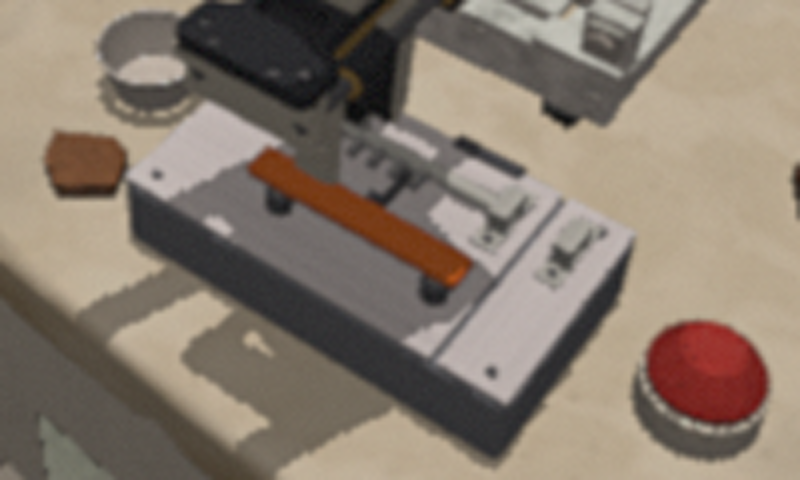

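The bar is back at its "up" pixels (265,150) and the rod is out of the keeper. Next I'll raise the arm and move it clear.

>>> arm_command(moves="0.045 -0.03 0 0.004 0 0 0;0.045 -0.06 0 0.004 0 0 0;0.045 -0.09 0 0.004 0 0 0;0.045 -0.13 0 0 0 0 0;0.045 -0.13 0 -0.04 0 0 0;0.045 -0.13 0 -0.08 0 0 0;0.045 -0.13 0 -0.12 0 0 0;0.045 -0.13 0 -0.16 0 0 0;0.045 -0.13 0 -0.2 0 0 0;0.045 -0.13 0 -0.24 0 0 0")

```text
t: 9.37
position: [0.4456, 0.1469, 0.2162]
ee_rot: [[0.0, 0.997, 0.074], [0.0, 0.074, -0.997], [-1.0, 0.0, -0.0]]
contact_force: [0.6, -0.3, -0.2]
grip_width: 0.0451
```

>>> arm_command(moves="0.045 0 0 -0.04 0 0 0;0.045 0 0 -0.08 0 0 0;0.045 0 0 -0.1 0 0 0;0.045 0 0 -0.1 0 0 0;0.045 0 0 -0.1 0 0 0;0.045 0 0 -0.1 0 0 0")

```text
t: 9.87
position: [0.4387, 0.244, 0.2159]
ee_rot: [[-0.0, 0.997, 0.074], [-0.001, 0.074, -0.997], [-1.0, -0.001, 0.001]]
contact_force: [0.4, -0.5, 0.3]
grip_width: 0.0451
```

```bash
python3 - <<'E'
from h import *
go([.4686,-.1476,.218],.072)
im=vision.capture('top'); cv2.imwrite('pics/t8.png',cv2.resize(im[170:250,280:460],None,fx=4.4,fy=4.4,interpolation=cv2.INTER_CUBIC)[:,:,::-1])
im=vision.capture('scene'); cv2.imwrite('pics/s8.png',cv2.resize(im[200:320,270:470],None,fx=4,fy=4,interpolation=cv2.INTER_CUBIC)[:,:,::-1])
p=[.467,-.1095,.071]
for y in(-.018,.0195,.032): 
  print(y,(proj("top",W(p,[[.03,y,.101]]))-[280,170])*4.4,(proj("scene",W(p,[[.03,y,.101]]))-[270,200])*4)
E
```

```text
t 9.8667 pos [0.4387 0.244  0.2159] yaw 0.07439888374125496 F [ 0.4202 -0.4979  0.2508] w 0.04511683514204605
shift [-0.0019  0.0007  0.3927] turn [0.0024 0.0006 0.0005]
-0.018 [[419.2307 108.1169]] [[441.6758 114.5505]]
0.0195 [[352.1346 111.5471]] [[378.2869  82.1687]]
0.032 [[329.7806 112.69  ]] [[357.7942  71.7001]]
```

View pics/t8.png

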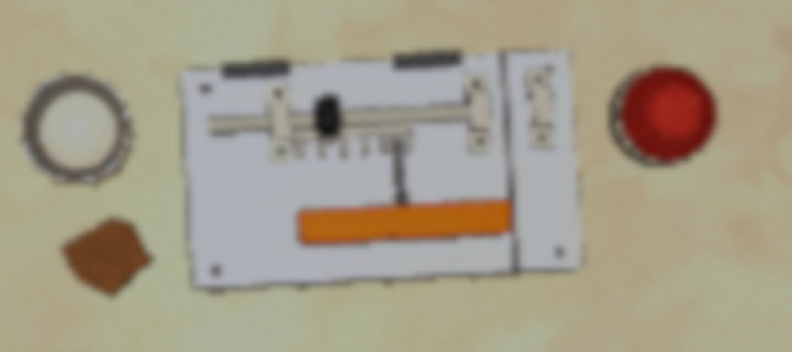

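View pics/s8.png

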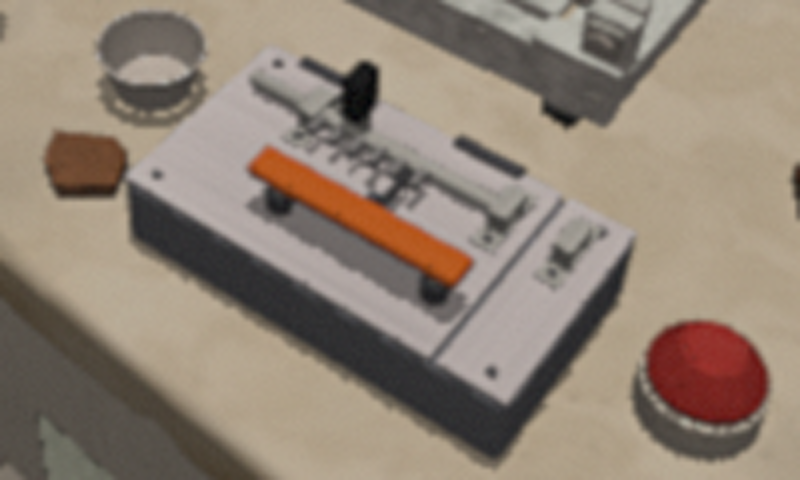

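The knob is at (327,114) in the top zoom, and (330,113) is where it should be when drawn. The bar is up and the bystanders haven't moved, so I'm handing the job in.

```bash
python3 -c "
from bench import arm
print(arm.job_done())"
```

```text
the job is handed in; nothing more can be done
None
```

The safe is unlocked: the bolt is fully drawn and the orange catch bar has sprung up to lock it there. The job was handed in at about 10 s, with no verdict reported.

- **Pressing and pushing:** One fingertip pressed the catch bar down until it bottomed out, with the tip at z ≈ 0.072 m. The bar stayed there while the other fingertip pushed the knob until it met its stop at TCP y ≈ -0.093 m. My estimate of the stop was -0.091 m, and the push force peaked at about 25 N.
- **Releasing:** I eased the push, lifted so the bar sprang up, and moved the arm clear to the left. The contact force then read about zero.
- **Last checks:** In the top picture the knob is within about 2 mm of its computed drawn position, and the scene picture agrees. The rod is out of the keeper and the bar is back where it was before pressing. The timer, cup and bark look unmoved.
- **Disagreement:** The camera estimates of the safe's position differed by up to 5 mm along its length. I relied on contact force to find the bar and the stop. I did not test the lock by pushing the bolt back.

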